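# Ready the film unwinder: guide bar and film-break switch

### The arm

A 6-joint arm with a two-finger parallel gripper is mounted at the origin on the work surface. World frame = base frame: x ahead of the robot, y to its left, z up, the work surface at z = 0. Lengths are in m, angles in rad, forces in N, time in s.
With the tool pointing down it reaches from about 0.3 to 0.875 m from the base axis. Payload 6.4 kg.
Tool frame: the origin (TCP) lies on the mounting face of the last link; the fingertips stand 173 mm ahead of it and the grasp point (between the pads) lies 155 mm ahead of it; x points along the fingers, y is the direction in which the jaws open and shut, and the axes are right-handed (so a half turn about x gives the same grasp; the last joint's range is limited). The gripper opens to 85 mm and grips with 20 to 120 N. Pads are 22 mm wide; open, the fingers measure 114 mm over their backs; the gripper's body (76 mm by 85 mm) begins 54 mm behind the grasp point. The pads swing forward as they close: fully open they stand 13 mm farther back than shut.
Start: joints at [-1.475, 0.181, 1.607, -0, 1.354, -0.206], TCP at [0.171, -0.549, 0.405] pointing down, gripper open.
Joint ranges: [-2.99, 2.99], [-0.89, 2.07], [0.3, 2.58], [-1.14, 4.28], [0, 2.63], [-3.12, 3.12]. Speed limits (rad/s): [2.57, 2.57, 3.01, 3.14, 3.14, 3.14].

### API

Orientations are given as a unit quaternion [x, y, z, w].
In Python, from rig import bot, vision gives the robot as it stands. Calls block until the motion is done:
- bot.movep(position, orientation): joint-space move of the TCP to a pose.
- bot.line_to(position, frame=None, velocity=0.15): straight line of the TCP; frame=None keeps the orientation; velocity is the mean speed in m/s.
- bot.movej(angles): joint-space move.
- bot.open_jaws() and bot.close_gripper(grip_force=None): open the fingers fully, or close them until they stop; grip_force is the grip in N (None keeps the last).
- bot.pause(seconds).
- bot.inverse_kinematics(position, orientation): joint angles nearest the present ones, or None.
- bot.get_state(): the state.
- vision.camera(name): name is "side" or "top" or "wrist"; returns the picture (420x560x3 uint8, blue, green, red); there is no depth.
- vision.get_calibration(name): a dict with "K" (3x3 intrinsics, pixels), "pose" (4x4, takes a point from camera to world coordinates). Camera axes: x right, y up, looking along -z (the intrinsics and any distortion apply to the point x, -y, -z); pixel columns grow to the right and rows downward; lengths in m; the calibration is good to about 2 mm. A picture is of the moment at which its call begins: read the wrist's pose just before it. get_calibration takes no time and is no camera call; for the wrist camera it gives the pose at the moment of the call.
A pose or a line that the arm cannot do raises bot.MotionError and nothing moves.
- bot.finish_job(): hands the job in, once; it reports no verdict.
Trained networks look in the newest picture that a camera, given by its name, has taken for a name from the list of things; names that differ only in an ending like _2 or _b are one class to them, and where a whole thing is asked for, a point or a joint stands for the part that bears it (a point fixed in the world has none). Each returns a list of dicts, best first, with "confidence" (0 to 1); they miss things now and then, are a little off and sometimes report something else, mostly with a low value. They report only what shows in the picture. A call takes as long as a camera call. They do not tell look-alikes from the thing itself.
- vision.silhouettes(name, camera): "mask" (420x560 bool, what is visible of it) and "pixel" ([column, row] in pixels, amid what is visible of it).
The state is a dict: "t": time; "q": joint angles; "joint_velocities": joint speeds; "effort": joint torques, N m; "position": TCP position; "ee_rot": TCP orientation; "contact_force": force on the tool from outside, world axes, zero at the start; "torque": the same for the moment, N m; "gripper_width": finger opening in m.
Only numpy, scipy, OpenCV 4.12 (cv2) and the standard library are available. Lean on these libraries where they do the work, as an engineer would, in place of code of your own. Each camera call takes 0.05 s, during which the arm holds its last target.

### The job

Get the film unwinder ready: take the guide bar off its wooden cradle, push it through the holes of both upright ears of the bracket stand, from the chamfered side, until its knob sits against the first ear, and let go. Then test the film-break switch by hand: push its roller arm over with the fingers just until it clicks, do not force it much further, and let it spring all the way back. Leave the tape ring and the amber jar where they stand.

Things in the scene. Friction and masses are not known exactly. Their poses are not given: they have to be found in the camera images.
- bar: Guide bar, 0.1 to 0.17 kg: aluminium shaft 13 mm in diameter, 155 mm long, last 10 mm tapered to 7 mm; at its rear a round black knob 30 mm in diameter, 36 mm long. Origin on the axis at the knob's front face (shoulder), +x to the tip, knob at x = -36 to 0 mm. Balanced at x = 29 mm. Starts level in the cradle, axis 56.5 mm above the table, knob overhanging with open space under and beside it.
- bar_tip (a point): The tip of the guide bar, on its axis, 155 mm ahead of the shoulder.
- cradle: Fixed plywood rest: base 150 x 70 x 12 mm with two notched uprights, 50 mm wide, up to 62 mm high, 12 and 125 mm ahead of the bar's shoulder. Origin on the table below the bar's shoulder, +x along the bar.
- stand: Fixed bracket stand: grey plate 90 (x) x 165 (y) x 12 mm, two upright steel ears 56 mm wide, 12 mm thick, tops at 115 mm. Origin on the table under its middle. Ears span y = -62 to -50 and 50 to 62 mm, each with an 18 mm hole at x = 0, z = 90 mm, axis along y, chamfered 3 mm on the -y side. The bar goes in from -y towards +y; home, its shoulder meets y = -62 and its tip is at y = 93 mm.
- switch: Film-break limit switch, fixed: base 110 x 100 x 10 mm, grey housing 74 (x) x 46 (y) mm, top at 99 mm. Origin on the table under the housing's middle, -x its front. On its -y side a steel lever arm stands up from a shaft along y at height 85 mm, leaning 0.35 rad towards -x at rest, with a free-turning black roller at its end, to be pushed towards +x.
- roller (a point): Centre of the roller: 26 mm in diameter, 22 mm wide (along the switch's y), 85 mm from the shaft. At rest at x = -29, y = -48.5, z = 165 mm in the switch's frame.
- lever (a joint): Lever angle from rest, rad: 0 on its stop (a spring returns it), grows as the roller is pushed to +x. It swings easily (1 to 3.5 N at the roller) through a slack of 0.15 to 0.45 rad, different each time; then the force jumps to 7 to 10 N and falls again by 4 N or more as the switch clicks, 0.13 rad after the slack, lowest at 0.23. Beyond that it is firm again (7 N or more): overtravel.
- follower (a joint): Angle, rad, of the contact cam hidden inside the housing: 0 at rest and all through the slack, then it turns with the lever, rad for rad. Above 0.13 the switch has clicked; above 0.32 it is being forced.
- tape: Bystander: cardboard-coloured tape ring, 100 mm in diameter, 48 mm high, lying flat behind the stand. Origin under its centre.
- jar: Bystander: small amber glass jar, 52 mm in diameter, 65 mm high, upright, behind the space between stand and switch. Origin under its centre.
Things that resemble listed ones, but are neither listed nor needed, are in the scene too. Leave any green or turquoise look-alike of the bar alone.

How it is judged:
On the way, in this order (a step that is already met when the one before it is completed fails the run):
1. the guide bar is home through both ears and let go (y of bar_tip in the frame of stand above 0.089 m and x of bar_tip in the frame of stand between -0.008 and 0.008 m and z of bar_tip in the frame of stand between 0.082 and 0.098 m and angle between the x axis of bar and the y axis of stand, either way round below 0.08 rad and contact force between the fingers and bar below 0.1 N), for 0.2 s.
2. the roller arm is pushed by the fingers until the switch has clicked (value of joint follower above 0.13 rad and value of joint lever above 0.2 rad and contact force between the fingers and switch above 0.3 N), for 0.1 s.
At the end, for the whole second after the job is handed in: The bar lies through both ears, in line with them within 0.08 rad, its shoulder within 4 mm of the first ear (tip beyond y = 89 mm of the stand's frame, within 8 mm of the hole axis), at rest; the roller arm is back within 0.05 rad of rest and the contact cam below 0.03 rad (y of bar_tip in the frame of stand above 0.089 m and x of bar_tip in the frame of stand between -0.008 and 0.008 m and z of bar_tip in the frame of stand between 0.082 and 0.098 m and angle between the x axis of bar and the y axis of stand, either way round below 0.08 rad and value of joint lever below 0.05 rad and value of joint follower below 0.03 rad and linear speed of bar below 0.02 m/s); the robot touches nothing.
It fails at once if the switch is forced past its click (more than 0.32 rad after the slack) (value of joint follower above 0.32 rad).
It fails at once if the tape ring or the jar is shifted by over 30 mm or tipped (distance of any of tape, jar from where it was at the start of the episode above 0.03 m or angle between any of tape, jar's own z axis and vertical above 0.4 rad).
It also fails if it takes over 72 s, if anything falls off the work surface, if the arm or the gripper's body presses on something with over 40 N, if the wrist force passes 120 N, or if a joint passes its speed limit or range.

## Working session

There is one attempt and no reset: what is moved stays moved. The work goes in short steps, each a Python script; the robot and the scene stay as the last script left them, time stands still between calls to the robot, and variables do not carry over. Pictures are saved under pics/ and viewed, and the job is handed in when it is done.

```bash
ls; mkdir -p pics; python3 - <<'E'
from rig import bot, vision
import cv2
s=bot.get_state();print(s)
for n in("side","top","wrist"):
    im=vision.camera(n);cv2.imwrite(f"pics/{n}0.png",im);c=vision.get_calibration(n);print(n,c)
E
```

```text
pics
{'t': 0.0, 'q': array([-1.47532005e+00,  1.81551104e-01,  1.60800375e+00,  1.78572040e-05,
        1.35378373e+00, -2.06305186e-01]), 'joint_velocities': array([ 0.00037531,  0.00072752,  0.00045442,  0.00014511, -0.00088617,
        0.00077477]), 'effort': array([-8.10332385e-04, -4.44880342e+01, -3.51330936e+01, -3.58572470e-04,
        9.04576562e-03, -2.28732932e-05]), 'position': array([ 0.1708945 , -0.54875622,  0.40378028]), 'ee_rot': array([ 0.69911262,  0.10690605, -0.69903193,  0.10567406]), 'contact_force': array([ 0.37435929,  0.55192423, -0.28553816]), 'torque': array([-0.02818924,  0.01479813,  0.00120395]), 'gripper_width': 0.08574313681029722}
side {'K': array([[535.97344391,   0.        , 277.11697744],
       [  0.        , 535.97344391, 198.88096141],
       [  0.        ,   0.        ,   1.        ]]), 'pose': array([[-0.70653509,  0.4530304 , -0.54366499, -0.1971699 ],
       [-0.70767279, -0.44934288,  0.54524325,  0.71922208],
       [ 0.00271977,  0.76997041,  0.6380738 ,  1.03611533],
       [ 0.        ,  0.        ,  0.        ,  1.        ]])}
top {'K': array([[437.77411207,   0.        , 286.36518144],
       [  0.        , 437.77411207, 203.93931736],
       [  0.        ,   0.        ,   1.        ]]), 'pose': array([[-0.02464   ,  0.97153096, -0.2356278 ,  0.36174756],
       [-0.99968944, -0.02482428,  0.00218474, -0.05720492],
       [-0.00372675,  0.23560846,  0.97184092,  1.11371339],
       [ 0.        ,  0.        ,  0.        ,  1.        ]])}
wrist {'K': array([[355.7006577 ,   0.        , 284.28149087],
       [  0.        , 355.7006577 , 213.65336623],
       [  0.        ,   0.        ,   1.        ]]), 'pose': array([[ 0.29746213,  0.91453466,  0.27412156,  0.24020646],
       [-0.95473273,  0.28532859,  0.08410118, -0.526906  ],
       [-0.00130127, -0.28672974,  0.95801063,  0.37321631],
       [ 0.        ,  0.        ,  0.        ,  1.        ]])}
```

View pics/side0.png

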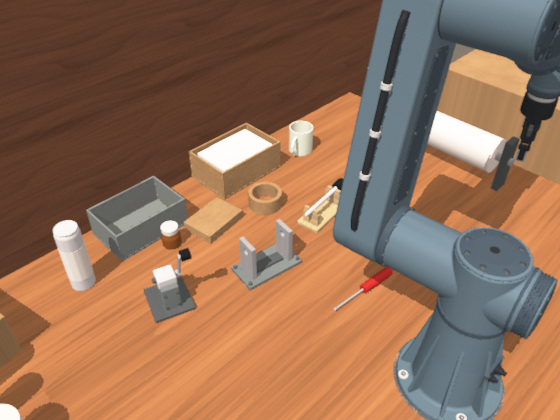

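View pics/top0.png

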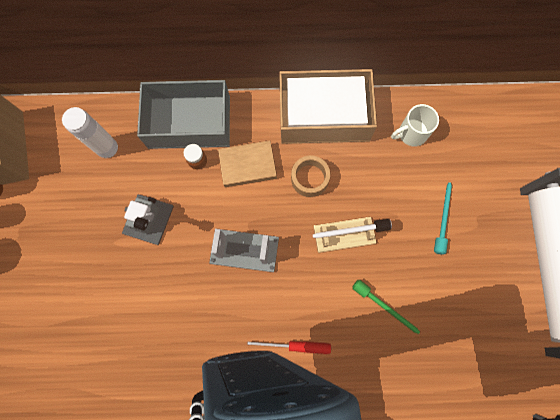

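View pics/wrist0.png

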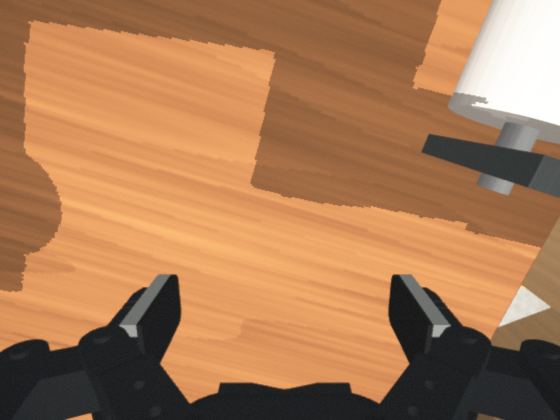

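The candidates for the bar in the top view are the white/aluminium bar with a black knob in the cradle at (350,232), a turquoise one at (445,215), a green one at (385,305) and a red screwdriver at (290,346). I choose the one in the cradle. The stand is at (245,250), the switch at (148,218), the jar at (194,156) and the tape at (311,176).

```bash
cat > h.py <<'E'
from rig import bot, vision
import cv2, numpy as np
from scipy.spatial.transform import Rotation as R
def cal(n): return vision.get_calibration(n)
def proj(c,P):
    P=np.atleast_2d(P); T=np.linalg.inv(c["pose"]); p=P@T[:3,:3].T+T[:3,3]
    p=p*[1,-1,-1]; q=p@c["K"].T; return q[:,:2]/q[:,2:]
def ray(c,uv):
    d=np.linalg.inv(c["K"])@[uv[0],uv[1],1]; d=d*[1,-1,-1]
    d=c["pose"][:3,:3]@d; return c["pose"][:3,3],d/np.linalg.norm(d)
def atz(c,uv,z):
    o,d=ray(c,uv); return o+d*(z-o[2])/d[2]
def tri(obs):
    A=np.zeros((3,3));b=np.zeros(3)
    for c,uv in obs:
        o,d=ray(c,uv);M=np.eye(3)-np.outer(d,d);A+=M;b+=M@o
    X=np.linalg.solve(A,b)
    return X,[np.linalg.norm(proj(c,X)[0]-uv) for c,uv in obs]
def down(jaw):  # jaw yaw angle in world of tool y; tool x down
    y=np.array([np.cos(jaw),np.sin(jaw),0]);x=np.array([0,0,-1.]);z=np.cross(x,y)
    return R.from_matrix(np.stack([x,y,z],1)).as_quat()
def save(n,im,scale=1,crop=None):
    if crop: u0,v0,u1,v1=crop; im=im[v0:v1,u0:u1]
    im=cv2.resize(im,None,fx=scale,fy=scale,interpolation=cv2.INTER_CUBIC); cv2.imwrite("pics/"+n,im)
E
python3 - <<'E'
from h import *
c=cal("top")
for n,uv,z in [("knob",(383,226),.0565),("tip",(314,235),.0565),("earL",(217,232),.115),("standc",(245,250),.012),("earR",(265,238),.115),("switch",(140,212),.099),("roller",(141,224),.165),("jar",(194,152),.065),("tape",(311,175),.03)]:
    print(n,atz(c,uv,z).round(3))
q=R.from_quat(bot.get_state()["ee_rot"]).as_matrix();print(q.round(3))
w=cal("wrist");p=bot.get_state()["position"];print((q.T@(w["pose"][:3,3]-p)).round(4)); print((q.T@w["pose"][:3,:3]).round(3))
save("top_crop.png",vision.camera("top"),3.5,(110,170,330,290))
E
```

```text
knob [ 0.556 -0.295  0.056]
tip [ 0.538 -0.125  0.056]
earL [0.541 0.103 0.115]
standc [0.512 0.048 0.012]
earR [ 0.524 -0.008  0.115]
switch [0.597 0.289 0.099]
roller [0.554 0.263 0.165]
jar [0.758 0.172 0.065]
tape [ 0.7   -0.125  0.03 ]
[[-0.     0.297 -0.955]
 [ 0.001 -0.955 -0.297]
 [-1.    -0.001 -0.   ]]
[ 0.0308 -0.0003 -0.0727]
[[-0.     0.287 -0.958]
 [ 1.    -0.    -0.   ]
 [-0.    -0.958 -0.287]]
```

View pics/top_crop.png

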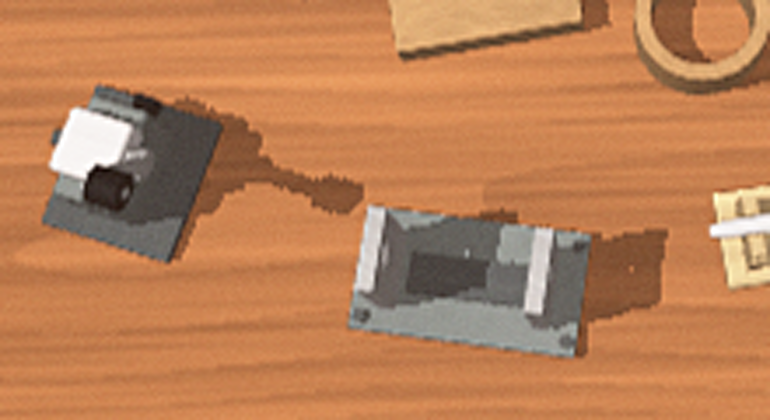

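```bash
cat > v1.py <<'E'
from h import *
import pickle
cs={}
def shot(name,pos,jaw):
    bot.movep(pos,down(jaw)); c=cal("wrist"); im=vision.camera("wrist"); cs[name]=c; cv2.imwrite(f"pics/{name}.png",im)
    s=bot.get_state();print(name,round(s["t"],2),s["position"].round(3),s["q"].round(2))
a=np.radians(6)
shot("wa",[.545,-.30,.36],a)
shot("wb",[.545,-.17,.36],a)
shot("wc",[.53,-.14,.40],a)
shot("wd",[.53,0.0,.40],a)
pickle.dump(cs,open("cs1.pkl","wb"))
E
python3 v1.py; python3 - <<'E'
import cv2,numpy as np
I=[cv2.imread(f"pics/w{k}.png") for k in "abcd"]
m=np.vstack([np.hstack(I[:2]),np.hstack(I[2:])]);cv2.imwrite("pics/m1.png",cv2.resize(m,(800,600),interpolation=cv2.INTER_AREA))
E
```

```text
wa 1.91 [ 0.544 -0.301  0.36 ] [-0.7   0.32  1.52 -0.    1.29 -0.8 ]
wb 2.54 [ 0.545 -0.171  0.36 ] [-0.51  0.21  1.66 -0.    1.27 -0.62]
wc 2.92 [ 0.53  -0.141  0.4  ] [-0.48  0.13  1.68 -0.    1.34 -0.58]
wd 3.58 [ 0.53  -0.001  0.399] [-0.23  0.09  1.72 -0.    1.33 -0.33]
```

View pics/m1.png

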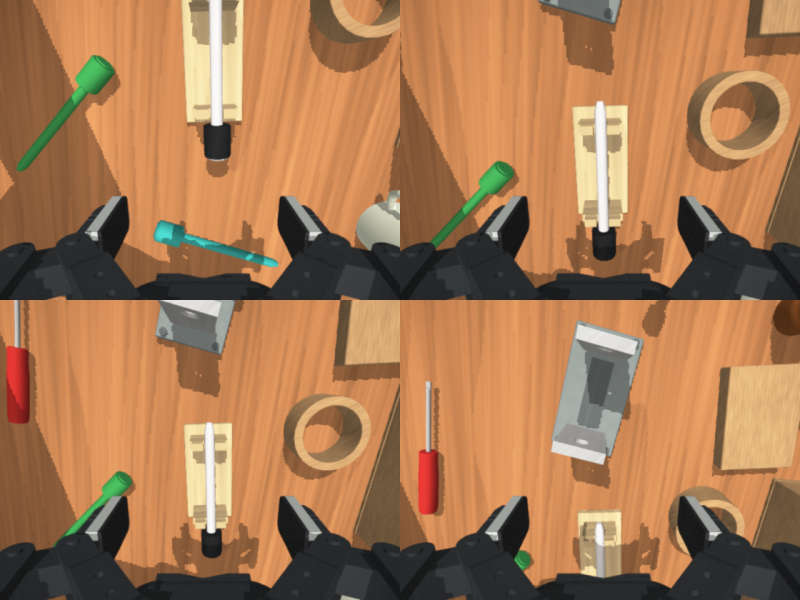

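```bash
cat >> h.py <<'E'
def tilt(jaw,t): # tool x tilted by t from down toward direction jaw+90deg
    y=np.array([np.cos(jaw),np.sin(jaw),0]);f=np.array([-np.sin(jaw),np.cos(jaw),0])
    x=np.cos(t)*np.array([0,0,-1.])+np.sin(t)*f; z=np.cross(x,y)
    return R.from_matrix(np.stack([x,y,z],1)).as_quat()
E
cat > v2.py <<'E'
from h import *
import pickle
cs={}
def shot(name,pos,q):
    try: bot.movep(pos,q)
    except bot.MotionError as e: print(name,e); return
    c=cal("wrist"); im=vision.camera("wrist"); cs[name]=c; cv2.imwrite(f"pics/{name}.png",im)
    s=bot.get_state();print(name,round(s["t"],2),s["position"].round(3),s["q"].round(2))
a=np.radians(0)
shot("xa",[.52,-.24,.36],tilt(a,np.radians(60)))
shot("xb",[.51,0.02,.36],down(a))
shot("xc",[.51,-0.05,.36],down(a))
shot("xd",[.55,0.18,.42],down(a))
shot("xe",[.55,0.24,.40],down(a))
pickle.dump(cs,open("cs2.pkl","wb"))
E
python3 v2.py; python3 - <<'E'
import cv2,numpy as np
I=[cv2.imread(f"pics/x{k}.png") for k in "abde"]
m=np.vstack([np.hstack(I[:2]),np.hstack(I[2:])]);cv2.imwrite("pics/m2.png",cv2.resize(m,(800,600),interpolation=cv2.INTER_AREA))
E
```

```text
xa 4.35 [ 0.52  -0.241  0.36 ] [-0.8   0.43  1.54  0.71  1.96 -0.8 ]
xb 5.14 [0.51 0.02 0.36] [-0.19  0.08  1.81  0.    1.25 -0.19]
xc 5.58 [ 0.51  -0.052  0.359] [-0.33  0.09  1.81  0.    1.25 -0.33]
xd 6.58 [0.55  0.179 0.419] [ 0.11  0.18  1.58 -0.    1.38  0.11]
xe 6.98 [0.55  0.239 0.399] [ 0.21  0.24  1.55 -0.    1.36  0.21]
```

View pics/m2.png

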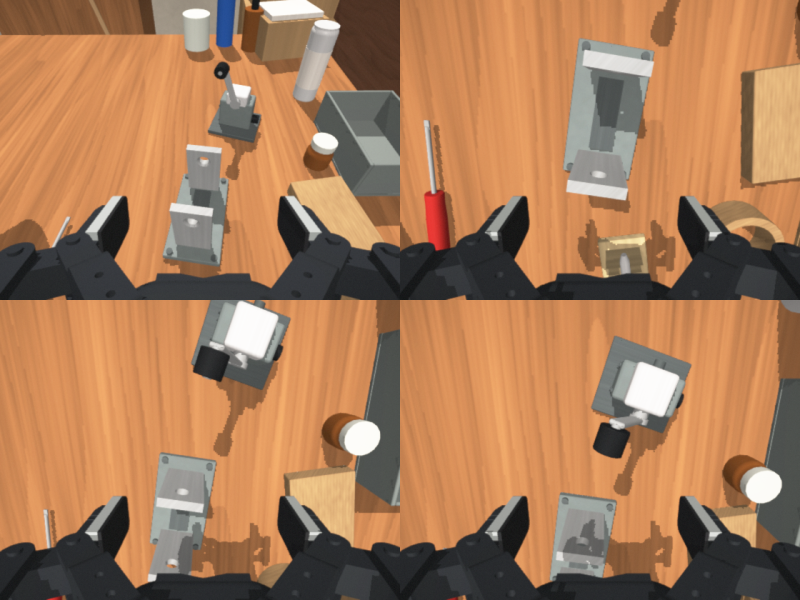

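```bash
python3 - <<'E'
from h import *
a=cv2.imread("pics/xa.png");b=cv2.imread("pics/wa.png");
def cr(f,u0,v0,u1,v1,w=400,h=300):
    return cv2.resize(cv2.imread(f)[v0:v1,u0:u1],(w,h),interpolation=cv2.INTER_CUBIC)
m=np.vstack([np.hstack([cr("pics/xa.png",220,190,340,280),cr("pics/xe.png",215,260,335,350)]),np.hstack([cr("pics/xd.png",200,230,320,320),cr("pics/xb.png",220,180,360,285)])])
cv2.imwrite("pics/m3.png",m)
E
```

```text
(no output)
```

View pics/m3.png

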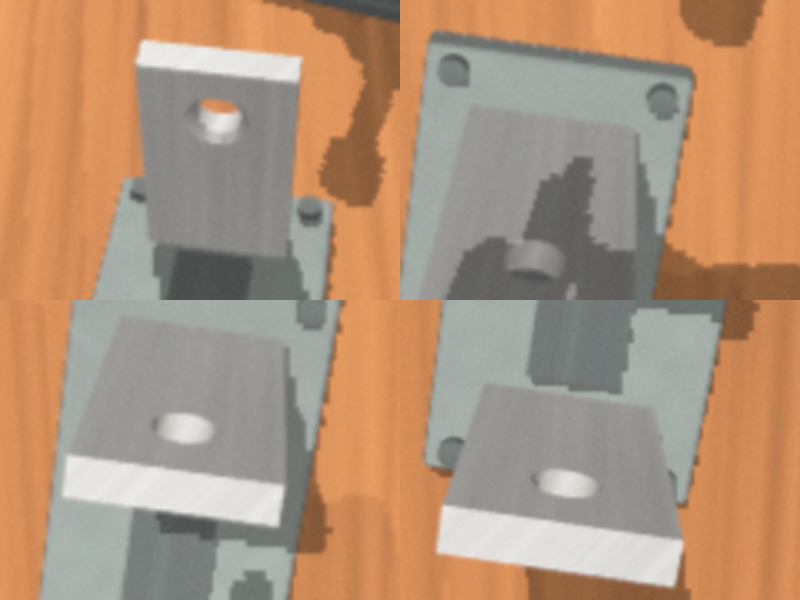

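```bash
python3 - <<'E'
from h import *
def cr(f,u0,v0,s,w,h):
    im=cv2.imread(f)[v0:v0+h//s,u0:u0+w//s]; im=cv2.resize(im,None,fx=s,fy=s,interpolation=cv2.INTER_CUBIC)
    for u in range((u0//10+1)*10,u0+w//s,10):
        cv2.line(im,((u-u0)*s,0),((u-u0)*s,6 if u%50 else 14),(0,255,255),1)
        if u%50==0: cv2.putText(im,str(u),((u-u0)*s,24),0,.4,(0,255,255))
    for v in range((v0//10+1)*10,v0+h//s,10):
        cv2.line(im,(0,(v-v0)*s),(6 if v%50 else 14,(v-v0)*s),(0,255,255),1)
        if v%50==0: cv2.putText(im,str(v),(16,(v-v0)*s+4),0,.4,(0,255,255))
    return im
cv2.imwrite("pics/c1.png",cr("pics/xb.png",220,40,4,800,600)[:, :560])
cv2.imwrite("pics/c2.png",cr("pics/xa.png",215,185,4,560,600)[:])
E
```

```text
(no output)
```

View pics/c1.png

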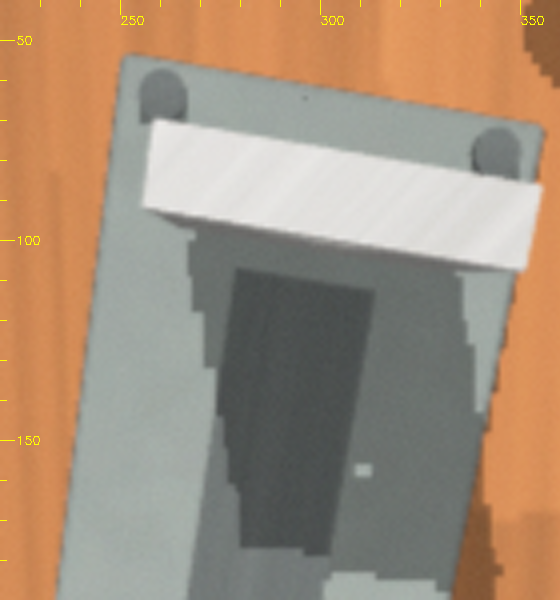

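View pics/c2.png

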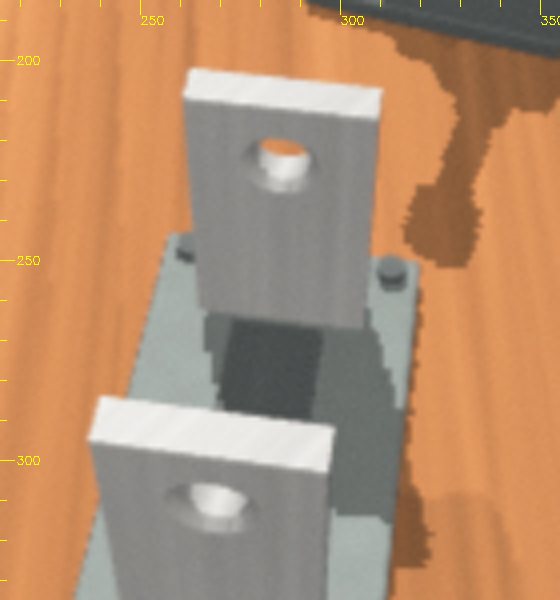

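```bash
cat > fit.py <<'E'
from h import *
import pickle
from scipy.optimize import least_squares
cs={**pickle.load(open("cs1.pkl","rb")),**pickle.load(open("cs2.pkl","rb"))}
def ear(s):
    y0,y1=(50,62) if s>0 else (-62,-50)
    return np.array([[-28,y1,115],[28,y1,115],[28,y0,115],[-28,y0,115]])/1000. # BL BR FR FL
obs={"xb":([(258.5,69.5),(355.5,86),(351.5,107.7),(255.5,92)],[(235.4,251.8),(319,265),(315.6,280.1),(233,268.6)]),
"xa":([(262.7,202.2),(310.5,207.2),(309.5,214.5),(261,209.2)],[(240,284),(298.7,292.2),(297,303),(237.5,295)])}
def res(p,only=None,full=False):
    x,y,z,yaw=p;Rz=R.from_euler("z",yaw).as_matrix();r=[]
    for k,(f,n) in obs.items():
        if only and k!=only: continue
        P=np.vstack([ear(1),ear(-1)])@Rz.T+[x,y,z]
        r.append(proj(cs[k],P)-np.vstack([f,n])-0.1)
    return np.concatenate(r).ravel()
for o in (None,"xb","xa"):
    s=least_squares(res,[.512,.048,0,-.1],args=(o,))
    print(o,s.x.round(4),np.sqrt(np.mean(s.fun**2)).round(2))
    if o is None: st=s.x; print(s.fun.reshape(-1,2).round(1).tolist())
x,y,z,yaw=st;Rz=R.from_euler("z",yaw).as_matrix()
H=np.array([[0,-62,90],[0,50,90]])/1000@Rz.T+[x,y,z]
print(proj(cs["xa"],H).round(1),"obs near 268,311.2 far 285,226")
np.save("stand.npy",st)
E
python3 fit.py
python3 - <<'E'
from h import *
def cr(f,u0,v0,s,w,h):
    im=cv2.imread(f)[v0:v0+h//s,u0:u0+w//s]; im=cv2.resize(im,None,fx=s,fy=s,interpolation=cv2.INTER_CUBIC)
    for u in range((u0//10+1)*10,u0+w//s,10):
        cv2.line(im,((u-u0)*s,0),((u-u0)*s,6 if u%50 else 14),(0,0,255),1)
        if u%50==0: cv2.putText(im,str(u),((u-u0)*s,24),0,.4,(0,0,255))
    for v in range((v0//10+1)*10,v0+h//s,10):
        cv2.line(im,(0,(v-v0)*s),(6 if v%50 else 14,(v-v0)*s),(0,0,255),1)
        if v%50==0: cv2.putText(im,str(v),(16,(v-v0)*s+4),0,.4,(0,0,255))
    return im
a=cr("pics/wa.png",270,100,4,260,560);b=cr("pics/wb.png",240,130,2,160,560);b=cr("pics/wb.png",240,135,3,260,700)[:560]
c=cr("pics/wc.png",250,165,3,260,700)[:560]
h=min(a.shape[0],b.shape[0],c.shape[0])
cv2.imwrite("pics/c3.png",np.hstack([a[:h],b[:h],c[:h]])); print(a.shape,b.shape,c.shape)
E
```

```text
None [ 5.128e-01  4.950e-02 -2.000e-04 -1.540e-01] 0.31
[[0.1, 0.4], [0.2, 0.5], [-0.2, 0.4], [0.2, 0.1], [-0.3, -0.1], [0.4, -0.9], [0.4, 0.2], [-0.1, -0.3], [-0.2, -0.3], [-0.1, -0.2], [-0.1, 0.0], [-0.5, 0.0], [0.1, -0.0], [-0.1, -0.6], [-0.0, 0.0], [-0.4, 0.0]]
xb [ 5.128e-01  4.960e-02  2.000e-04 -1.537e-01] 0.32
xa [ 5.130e-01  4.950e-02 -5.000e-04 -1.558e-01] 0.18
[[267.8 312.3]
 [284.9 226.5]] obs near 268,311.2 far 285,226
(560, 260, 3) (560, 258, 3) (560, 258, 3)
```

View pics/c3.png

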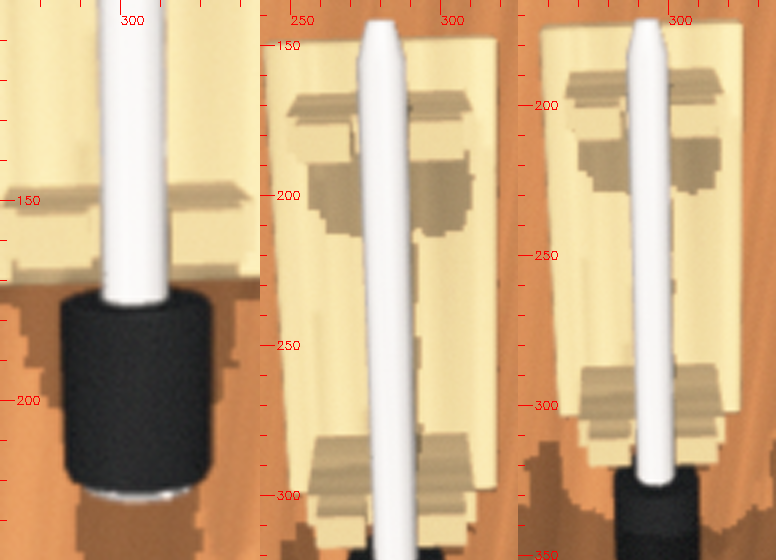

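```bash
cat > fitbar.py <<'E'
from fit import *
print("---bar")
# centreline obs: (img,u,v)
cl=[("wa",303,120),("wa",303.5,165),("wa",304.4,195),("wb",280,145),("wb",283.5,250),("wc",293.3,175),("wc",296,320)]
cl=[(k,u,v) for k,u,v in cl]
end=[("wb",155,141.7),("wc",155,171.7),("wa",0,175.0),("wc",0,326.7)]
def resb(p):
    x,y,z,yaw=p;d=np.array([np.cos(yaw),np.sin(yaw),0]);o=np.array([x,y,z]);r=[]
    for k,u,v in cl:
        a,b=proj(cs[k],[o,o+.15*d]);t=(v-a[1])/(b[1]-a[1]);r.append(a[0]+t*(b[0]-a[0])-u)
    for k,s,v in end:
        P=o+d*s/1000
        if s==0:
            w=cs[k]["pose"][:3,3]-P; w-=d*(w@d); P=P+.0065*w/np.linalg.norm(w)
        r.append(proj(cs[k],P)[0,1]-v)
    return np.array(r)
s=least_squares(resb,[.55,-.28,.0565,1.67]);print(s.x.round(4),s.fun.round(1))
b=s.x;np.save("bar.npy",b)
print("shoulder",b[:3],"tip",b[:3]+.155*np.array([np.cos(b[3]),np.sin(b[3]),0]))
p=proj(cal("top"),[b[:3],b[:3]+.155*np.array([np.cos(b[3]),np.sin(b[3]),0])]);print("top px",p.round(1))
E
python3 fitbar.py
```

```text
None [ 5.128e-01  4.950e-02 -2.000e-04 -1.540e-01] 0.31
[[0.1, 0.4], [0.2, 0.5], [-0.2, 0.4], [0.2, 0.1], [-0.3, -0.1], [0.4, -0.9], [0.4, 0.2], [-0.1, -0.3], [-0.2, -0.3], [-0.1, -0.2], [-0.1, 0.0], [-0.5, 0.0], [0.1, -0.0], [-0.1, -0.6], [-0.0, 0.0], [-0.4, 0.0]]
xb [ 5.128e-01  4.960e-02  2.000e-04 -1.537e-01] 0.32
xa [ 5.130e-01  4.950e-02 -5.000e-04 -1.558e-01] 0.18
[[267.8 312.3]
 [284.9 226.5]] obs near 268,311.2 far 285,226
---bar
[ 0.5567 -0.276   0.0573  1.7014] [ 0.3  0.3 -0.2  0.3 -0.3 -0.3 -0.1 -0.2 -0.4  0.6 -0.1]
shoulder [ 0.55670705 -0.27602738  0.05733209] tip [ 0.53651576 -0.12234813  0.05733209]
top px [[375.3 226. ]
 [312.9 235.7]]
```

```bash
cat > grasp.py <<'E'
from h import *
b=np.load("bar.npy");d=np.array([np.cos(b[3]),np.sin(b[3]),0]);g=b[:3]-.020*d
q=down(b[3]-np.pi/2); 
bot.movep([g[0],g[1],.33],q)
bot.line_to([g[0],g[1],.0545+.155],velocity=.12)
s=bot.get_state();print(s["t"],s["position"],s["contact_force"].round(1)); cv2.imwrite("pics/g0.png",vision.camera("wrist"))
bot.close_gripper(80)
s=bot.get_state();print(s["t"],s["position"],s["contact_force"].round(1),s["gripper_width"]); cv2.imwrite("pics/g1.png",vision.camera("wrist"))
E
python3 grasp.py; python3 -c "
import cv2,numpy as np
cv2.imwrite('pics/g.png',cv2.resize(np.hstack([cv2.imread('pics/g0.png'),cv2.imread('pics/g1.png')]),(800,300)))"
```

```text
10.0833 [ 0.55975523 -0.29618356  0.21051255] [-0.2 -0.2 -0. ]
10.7 [ 0.55937174 -0.29592784  0.20982192] [-0.4 -0.4  2.9] 0.027910281534098507
```

View pics/g.png

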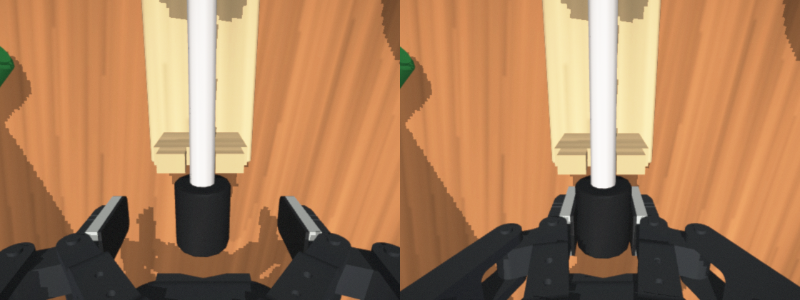

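```bash
cat > lift.py <<'E'
from h import *
import pickle
p=bot.get_state()["position"]
bot.line_to([p[0],p[1],p[2]+.07],velocity=.12)
st=np.load("stand.npy");Rz=R.from_euler("z",st[3]).as_matrix()
sh=st[:3]*[1,1,0]+Rz@[0,-.062-.155-.03,.1]
e=Rz@[0,1,0]; g=sh-.020*e
bot.movep([g[0],g[1],.1+.155+.003],down(st[3]))
s=bot.get_state();print(s["t"],s["position"],s["contact_force"].round(1),s["gripper_width"])
cs={}
for n in("wrist","side","top"):
    cs[n]=cal(n);cv2.imwrite(f"pics/l_{n}.png",vision.camera(n))
pickle.dump((cs,s),open("cs3.pkl","wb"))
print(proj(cs["side"],[sh,sh+.155*e]),proj(cs["top"],[sh,sh+.155*e]))
E
python3 lift.py; python3 -c "
import cv2,numpy as np
a,b,c=[cv2.imread(f'pics/l_{n}.png') for n in('wrist','side','top')]
cv2.imwrite('pics/l.png',cv2.resize(np.vstack([np.hstack([a,b]),np.hstack([c,c*0])]),(800,600)))"
```

```text
12.0417 [ 0.47137969 -0.21382881  0.25721943] [ 0.9 -0.4 -1.2] 0.027890103403528245
[[339.21505114 200.95711052]
 [294.10979951 223.44111858]] [[346.20790283 258.19487856]
 [279.76191493 249.61172274]]
```

View pics/l.png

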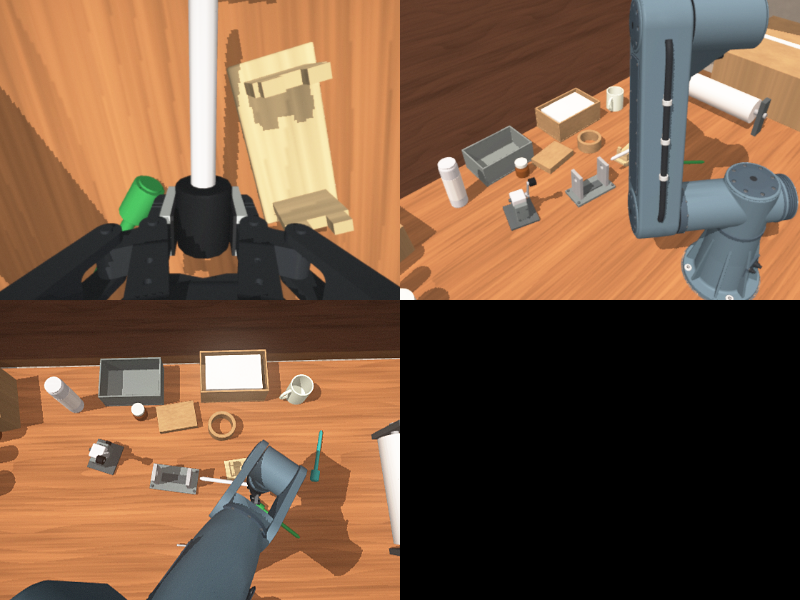

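```bash
python3 - <<'E'
from h import *
def cr(f,u0,v0,s,w,h):
    im=cv2.imread(f)[v0:v0+h//s,u0:u0+w//s]; im=cv2.resize(im,None,fx=s,fy=s,interpolation=cv2.INTER_CUBIC)
    for u in range((u0//10+1)*10,u0+w//s,10):
        cv2.line(im,((u-u0)*s,0),((u-u0)*s,10),(0,0,0),1); cv2.putText(im,str(u),((u-u0)*s,24),0,.4,(0,0,0))
    for v in range((v0//10+1)*10,v0+h//s,10):
        cv2.line(im,(0,(v-v0)*s),(10,(v-v0)*s),(0,0,0),1); cv2.putText(im,str(v),(16,(v-v0)*s+4),0,.4,(0,0,0))
    return im
a=cr("pics/l_side.png",265,190,8,400,400);b=cr("pics/l_top.png",270,235,8,400,400)
cv2.imwrite("pics/l2.png",np.hstack([a,b]))
E
```

```text
(no output)
```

View pics/l2.png

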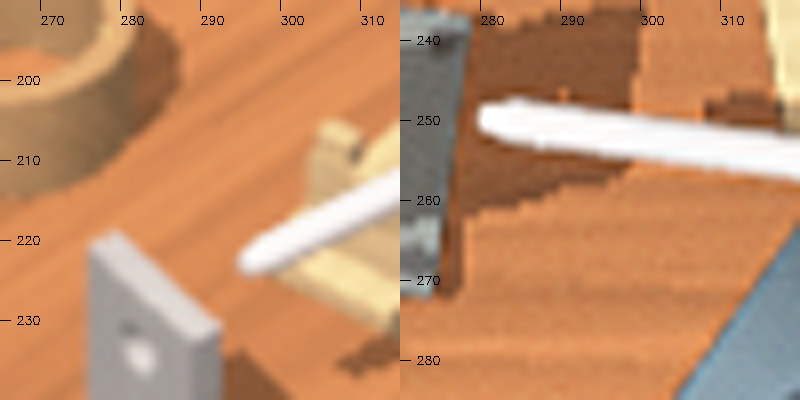

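```bash
python3 - <<'E'
from h import *
import pickle
cs,s=pickle.load(open("cs3.pkl","rb"))
print("tip",tri([(cs["side"],(294.2,222.6)),(cs["top"],(279.6,249.7))]))
st=np.load("stand.npy");Rz=R.from_euler("z",st[3]).as_matrix()
sh=st[:3]*[1,1,0]+Rz@[0,-.217-.03,.1];print("expected",sh+Rz@[0,.155,0], "tcp target vs actual",sh-Rz@[0,.02,0]+[0,0,.158],s["position"])
P=np.array([[-28,-50,115],[-28,-62,115],[28,-62,115],[28,-50,115],[0,-50,90]])/1000@Rz.T+st[:3]
print(proj(cs["side"],P).round(1).tolist(),proj(cs["top"],P).round(1).tolist())
# wrist centreline
im=cv2.imread("pics/l_wrist.png");g=cv2.cvtColor(im,cv2.COLOR_BGR2HSV)
for v in (10,60,120,180,230):
    m=np.where((g[v,240:340,2]>140)&(g[v,240:340,1]<40))[0]+240
    print(v,m.min() if len(m) else None,m.max() if len(m) else None)
e=Rz@[0,1,0]
tcp=s["position"]; ax=tcp-[0,0,.1585]
print(proj(cs["wrist"],[ax+e*t for t in (0,.02,.04,.06,.08,.1)]).round(1))
E
python3 - <<'E'
import cv2,numpy as np
a=cv2.imread("pics/l_side.png")[195:285,220:310];b=cv2.imread("pics/l_top.png")[220:290,205:290]
cv2.imwrite("pics/l3.png",np.hstack([cv2.resize(a,(400,400),interpolation=2),cv2.resize(b,(400,400),interpolation=2)]))
E
```

```text
tip (array([ 0.49810308, -0.04109318,  0.1035604 ]), [np.float64(0.02234173427381849), np.float64(0.02502448487940399)])
expected [ 0.49873272 -0.04145113  0.1       ] tcp target vs actual [ 0.47189112 -0.21438039  0.258     ] [ 0.47137969 -0.21382881  0.25721943]
[[287.8, 231.8], [291.6, 229.9], [278.4, 217.9], [274.7, 219.7], [281.1, 232.8]] [[259.8, 258.5], [265.0, 259.2], [268.4, 235.1], [263.2, 234.4], [262.1, 247.9]]
10 264 304
60 265 303
120 266 302
180 267 301
230 268 300
[[285.9 296.8]
 [286.  250.7]
 [286.1 200.6]
 [286.2 146. ]
 [286.4  86.2]
 [286.5  20.4]]
```

View pics/l3.png

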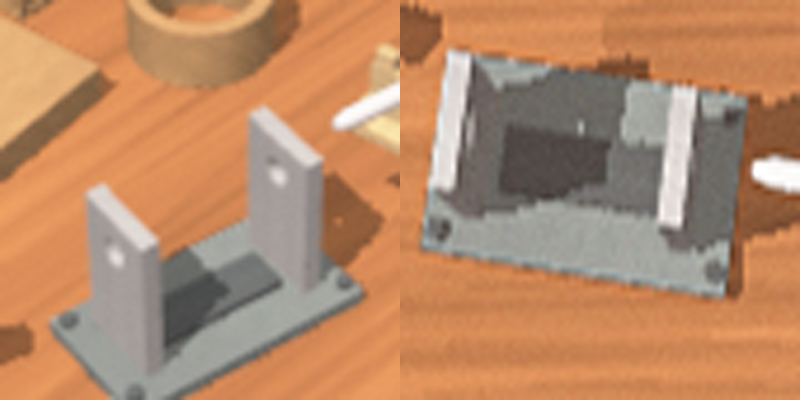

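```bash
cat > ins.py <<'E'
from h import *
st=np.load("stand.npy");Rz=R.from_euler("z",st[3]).as_matrix();O=st[:3]*[1,1,0]
ee=Rz@[0,1,0]; corr=np.zeros(3)
def tgt(ysh,dx=.0004,z=.2429): return O+Rz@[dx,ysh-.020,0]+[0,0,z]
def loc(p): return Rz.T@(p-O)
def go(ysh,v,**k):
    bot.line_to(tgt(ysh,**k)+corr,velocity=v); s=bot.get_state(); return s
s=go(-.247,.05); bot.pause(.1); s=bot.get_state()
corr=corr+(tgt(-.247)-s["position"]); s=go(-.247,.02); bot.pause(.1); s=bot.get_state()
print("pre",s["t"],(loc(s["position"])*1e3).round(2),(Rz.T@s["contact_force"]).round(2),corr)
f0=Rz.T@s["contact_force"]
y=-.247
while y<-.165-1e-9:
    y+=.008; s=go(y,.05); f=Rz.T@s["contact_force"]-f0
    print(round(y,3),(loc(s["position"])*1e3).round(2),f.round(2))
    if np.abs(f).max()>6: print("stop");break
np.save("corr.npy",corr);np.save("f0.npy",f0)
for n in("wrist","side","top"): cv2.imwrite(f"pics/i_{n}.png",vision.camera(n))
E
python3 ins.py;python3 - <<'E'
import cv2,numpy as np
a=cv2.imread("pics/i_side.png")[195:285,220:310];b=cv2.imread("pics/i_top.png")[220:290,205:290]
cv2.imwrite("pics/i3.png",np.hstack([cv2.resize(a,(400,400),interpolation=2),cv2.resize(b,(400,400),interpolation=2)]))
E
```

```text
pre 13.0917 [   0.37 -266.97  243.11] [ 0.63 -0.02 -0.57] [-5.14483304e-05  5.82106597e-05  4.26953602e-05]
-0.239 [   0.28 -258.44  242.89] [-0.74 -0.1  -0.7 ]
-0.231 [   0.3  -250.56  242.91] [-0.36 -0.45 -0.43]
-0.223 [   0.3  -242.6   242.91] [-1.58 -1.07 -0.77]
-0.215 [   0.29 -234.59  242.89] [-0.69  0.21 -1.57]
-0.207 [   0.31 -226.6   242.91] [-1.37  0.01 -0.96]
-0.199 [   0.3  -218.6   242.92] [-0.16 -0.15 -0.49]
-0.191 [   0.28 -210.58  242.88] [-1.2   0.28 -0.79]
-0.183 [   0.3 -202.6  242.9] [-0.73  0.21 -1.76]
-0.175 [   0.31 -194.61  242.92] [-1.34 -0.15 -1.64]
-0.167 [   0.3  -186.59  242.91] [-1.22 -0.15 -2.22]
-0.159 [   0.3  -178.61  242.9 ] [-0.15  0.62 -0.82]
```

View pics/i3.png

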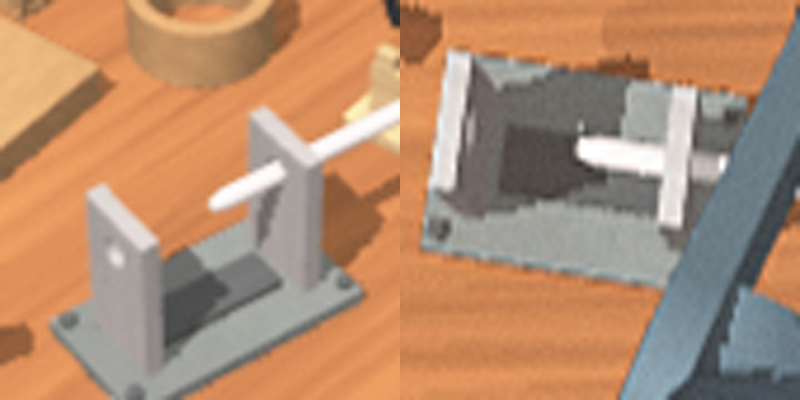

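Through the first ear cleanly, with forces near zero. I'll continue to the second ear and then to the shoulder.

```bash
cat > ins2.py <<'E'
from h import *
st=np.load("stand.npy");Rz=R.from_euler("z",st[3]).as_matrix();O=st[:3]*[1,1,0]
corr=np.load("corr.npy");f0=np.load("f0.npy")
def loc(p): return Rz.T@(p-O)
y=-.159
while y<-.055:
    y+=.008 if y<-.078 else .003
    bot.line_to(O+Rz@[.0004,y-.020,0]+[0,0,.2429]+corr,velocity=.05)
    s=bot.get_state();f=Rz.T@s["contact_force"]-f0
    print(round(y,3),(loc(s["position"])*1e3).round(2),f.round(2))
    if np.abs(f).max()>8: print("stop");break
print(s["t"])
for n in("wrist","side","top"): cv2.imwrite(f"pics/j_{n}.png",vision.camera(n))
E
python3 ins2.py;python3 - <<'E'
import cv2,numpy as np
a=cv2.imread("pics/j_side.png")[195:285,220:310];b=cv2.imread("pics/j_wrist.png")
cv2.imwrite("pics/j3.png",np.hstack([cv2.resize(a,(400,400),interpolation=2),cv2.resize(b,(400,400),interpolation=2)]))
E
```

```text
-0.151 [   0.27 -170.59  242.9 ] [ 0.23 -0.3  -1.04]
-0.143 [   0.3  -162.57  242.92] [ 0.24 -0.41 -1.25]
-0.135 [   0.29 -154.6   242.91] [-1.21 -0.9  -1.09]
-0.127 [   0.29 -146.61  242.92] [-1.16 -0.3  -0.59]
-0.119 [   0.3  -138.61  242.91] [-1.61 -0.28 -1.58]
-0.111 [   0.3  -130.63  242.91] [-0.31 -0.52 -0.6 ]
-0.103 [   0.29 -122.62  242.91] [-0.3  -0.51 -1.42]
-0.095 [   0.28 -114.61  242.91] [-1.61 -0.35 -1.96]
-0.087 [   0.27 -106.61  242.91] [-0.65 -1.39 -1.47]
-0.079 [  0.3  -98.62 242.91] [-0.63 -0.43 -0.56]
-0.071 [  0.29 -90.63 242.91] [-0.81  0.26 -1.77]
-0.068 [  0.33 -87.83 242.94] [-0.91  0.02 -1.37]
-0.065 [  0.32 -84.82 242.94] [-1.57  0.56 -0.56]
-0.062 [  0.33 -81.8  242.95] [-1.1   0.25 -0.95]
-0.059 [  0.43 -80.74 242.91] [ -2.05 -14.21  -2.17]
stop
21.025
```

View pics/j3.png

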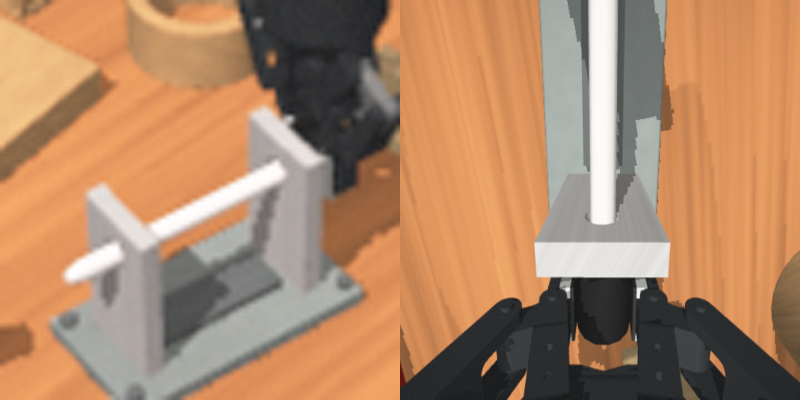

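```bash
cat > rel.py <<'E'
from h import *
st=np.load("stand.npy");Rz=R.from_euler("z",st[3]).as_matrix();O=st[:3]*[1,1,0]
s=bot.get_state();p=s["position"]
l=Rz.T@(p-O); bot.line_to(O+Rz@[.0004,l[1]-.0001,l[2]],velocity=.03)
s=bot.get_state();print((Rz.T@s["contact_force"]).round(2))
bot.open_jaws();bot.pause(.1)
s=bot.get_state();print(s["t"],(Rz.T@s["contact_force"]).round(2),s["gripper_width"])
bot.line_to(s["position"]+[0,0,.12],velocity=.12)
# tilted view back: see bar and switch
bot.movep([.51,-.05,.40],down(0.))
import pickle
c=cal("wrist");cv2.imwrite("pics/k_wrist.png",vision.camera("wrist"));cs={"wrist":c}
for n in("side","top"): cv2.imwrite(f"pics/k_{n}.png",vision.camera(n)); cs[n]=cal(n)
pickle.dump(cs,open("cs4.pkl","wb"));print(bot.get_state()["t"])
P=np.array([[0,.093,.09],[0,-.062,.09],[0,.093,.0875]])@Rz.T+O
print(proj(cs["side"],P),proj(c,P))
E
python3 rel.py;python3 - <<'E'
import cv2,numpy as np
a=cv2.imread("pics/k_side.png")[195:285,220:310];b=cv2.imread("pics/k_wrist.png")
cv2.imwrite("pics/k3.png",np.hstack([cv2.resize(a,(400,400),interpolation=2),cv2.resize(b,(400,400),interpolation=2)]))
E
```

```text
[ 0.07 -5.77 -3.18]
22.125 [ 0.37 -1.04 -0.46] 0.08549573933852858
23.725
[[234.09163255 256.33696707]
 [284.79932077 230.90827759]
 [234.14108672 257.05231384]] [[309.28344613 -81.75946931]
 [275.10005593 152.92543945]
 [309.0250367  -79.84649537]]
```

View pics/k3.png

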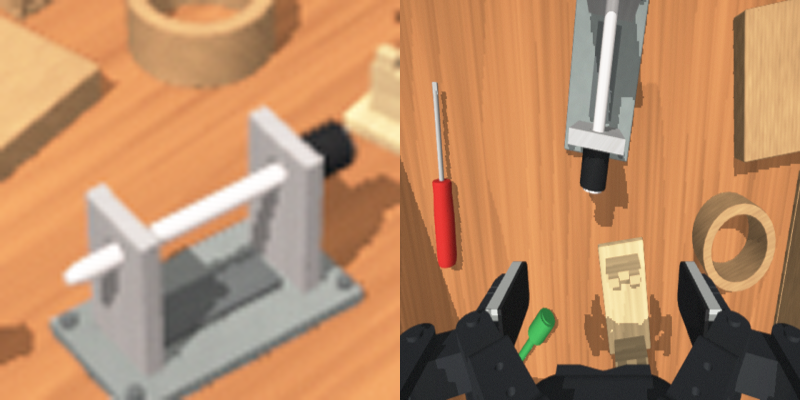

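```bash
cat >> h.py <<'E'
def cr(f,u0,v0,s,w,h):
    im=cv2.imread(f)[v0:v0+h//s,u0:u0+w//s]; im=cv2.resize(im,None,fx=s,fy=s,interpolation=cv2.INTER_CUBIC)
    for u in range((u0//10+1)*10,u0+w//s,10):
        cv2.line(im,((u-u0)*s,0),((u-u0)*s,10),(0,255,255),1); cv2.putText(im,str(u),((u-u0)*s,20),0,.35,(0,255,255))
    for v in range((v0//10+1)*10,v0+h//s,10):
        cv2.line(im,(0,(v-v0)*s),(10,(v-v0)*s),(0,255,255),1); cv2.putText(im,str(v),(12,(v-v0)*s+4),0,.35,(0,255,255))
    return im
E
python3 - <<'E'
from h import *
a=cr("pics/xe.png",262,44,4,800,600)[:, :580];b=cr("pics/xa.png",280,70,4,400,600)
cv2.imwrite("pics/s1.png",a);cv2.imwrite("pics/s2.png",np.hstack([cr("pics/xd.png",260,0,4,600,520),np.zeros((520,8,3),np.uint8)]))
E
```

```text
(no output)
```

View pics/s1.png

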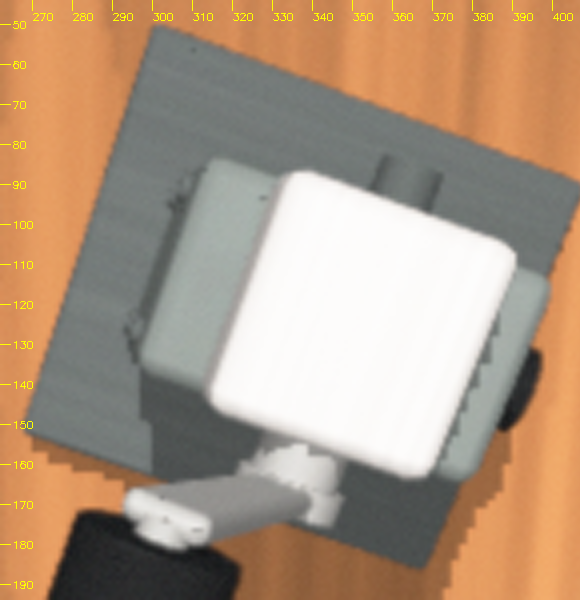

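View pics/s2.png

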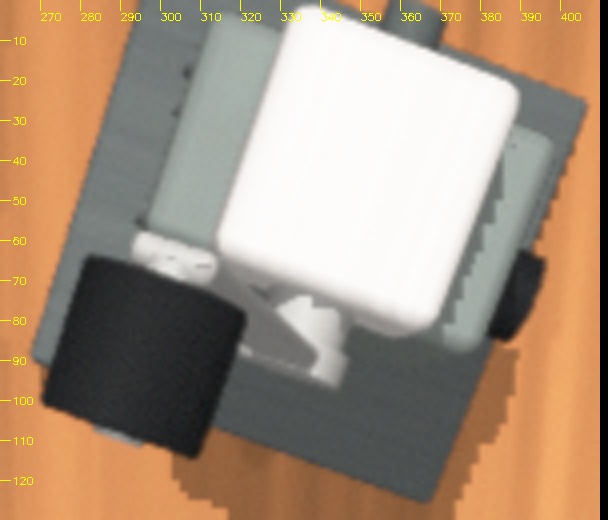

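```bash
python3 - <<'E'
from h import *
cv2.imwrite("pics/s3.png",np.hstack([cr("pics/xe.png",262,150,5,400,400),cr("pics/xa.png",285,70,5,400,400)]))
E
```

```text
(no output)
```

View pics/s3.png

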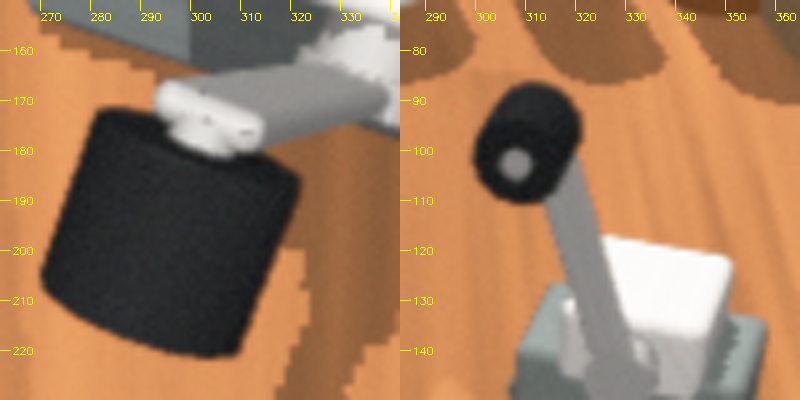

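```bash
cat > fitsw.py <<'E'
from h import *
import pickle
from scipy.optimize import least_squares
cs=pickle.load(open("cs2.pkl","rb"))
r=tri([(cs["xd"],(296.1,89.5)),(cs["xe"],(295.8,196.5)),(cs["xa"],(310.4,98.6))]);print("roller tri",r)
base=np.array([[-55,50,10],[55,50,10],[55,-50,10],[-55,-50,10]])/1e3
ob=[("xe",0,(300.7,50.5)),("xe",1,(407,89.7)),("xe",2,(368.2,186.5)),("xe",3,(268.2,152.2)),("xd",3,(268,88.7)),("xd",2,(367.5,125.5)),("xd",1,(406.7,25.5))]
def res(p):
    Rz=R.from_euler("z",p[3]).as_matrix()
    return np.concatenate([(proj(cs[k],Rz@base[i]+p[:3])[0]-uv-.1) for k,i,uv in ob])
s=least_squares(res,[.6,.29,0,-.35]);print(s.x.round(4),s.fun.round(1))
p=s.x;Rz=R.from_euler("z",p[3]).as_matrix()
print("roller in sw frame (base centred)",Rz.T@(r[0]-p[:3]))
pr=Rz@[-.029,-.0485,.165]+p[:3]*[1,1,0]
for k in("xd","xe","xa"): print(k,proj(cs[k],pr).round(1))
# roller face points
E
python3 fitsw.py
```

```text
roller tri (array([0.55591708, 0.26236021, 0.16459147]), [np.float64(0.5845805786312647), np.float64(0.5092445180439232), np.float64(0.06955653652591837)])
[ 0.6002  0.2987 -0.0063 -0.3259] [-0.1 -0.5  0.9 -0.1 -0.1 -0.9 -0.4 -0.6 -0.2  1.6 -0.2  0.3  0.1  0.3]
roller in sw frame (base centred) [-0.03028094 -0.04855739  0.17092394]
xd [[298.   90.6]]
xe [[298.1 196.8]]
xa [[311.3  98.4]]
```

```bash
cat > sw1.py <<'E'
from h import *
yaw=-.326;Rz=R.from_euler("z",yaw).as_matrix();O=np.array([.5559,.2624,0])-Rz@[-.029,-.0485,0]
np.save("sw.npy",np.r_[O,yaw]);print(O)
bot.close_gripper(20)
q=down(yaw+np.pi/2)
bot.movep(O+Rz@[-.072,-.050,.40],q)
bot.line_to(O+Rz@[-.072,-.050,.321],velocity=.12);bot.pause(.1)
s=bot.get_state();print(s["t"],s["gripper_width"],(Rz.T@(s["position"]-O)*1e3).round(1))
F=[]
for i in range(8): F.append(Rz.T@bot.get_state()["contact_force"]);bot.pause(.01)
print(np.mean(F,0),np.std(F,0))
cv2.imwrite("pics/sw_w.png",vision.camera("wrist"));cv2.imwrite("pics/sw_s.png",vision.camera("side"))
E
python3 sw1.py;python3 - <<'E'
import cv2,numpy as np
a=cv2.imread("pics/sw_s.png")[200:320,130:270];b=cv2.imread("pics/sw_w.png")
cv2.imwrite("pics/sw.png",np.hstack([cv2.resize(a,(400,340),interpolation=2),cv2.resize(b,(400,340),interpolation=2)]))
E
```

```text
[0.59890503 0.29905812 0.        ]
26.6333 -0.00011016947132017016 [-71.6 -49.8 322.2]
[0.09720042 0.10703609 0.42650251] [0.59856488 0.40506864 0.30213451]
```

View pics/sw.png

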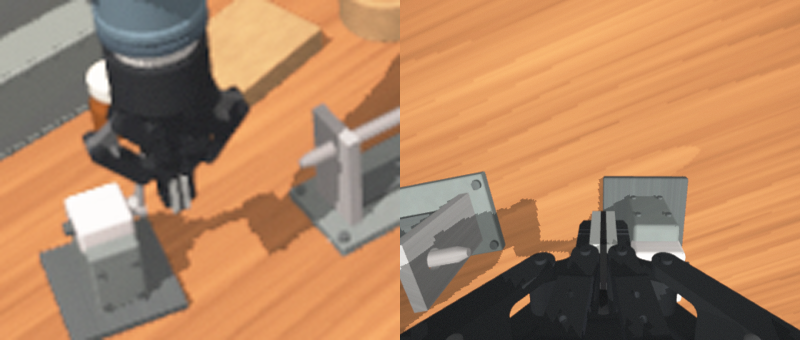

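```bash
cat > sw2.py <<'E'
from h import *
import sys
w=np.load("sw.npy");O=w[:3];Rz=R.from_euler("z",w[3]).as_matrix()
def meas(n=6):
    F=[];P=[]
    for i in range(n):
        s=bot.get_state();F.append(Rz.T@s["contact_force"]);P.append(Rz.T@(s["position"]-O)*1e3);bot.pause(.012)
    return np.mean(F,0),np.mean(P,0),s["t"]
f0,p0,t=meas(10)
x=-.072;log=[];onset=None;peak=0
while x<.012:
    x+=.004 if x<-.0565 else .002
    bot.line_to(O+Rz@[x,-.050,.321],velocity=.05)
    f,p,t=meas();f=f-f0;F=-f[0]
    xr=(p[0]+11+13)/85; phi=.35+np.arcsin(np.clip(xr,-1,1))
    print(round(x,4),p[0].round(2),f.round(2),"phi",round(phi,3),round(t,2))
    log.append((phi,F))
    peak=max(peak,F)
    if onset is None and F>5.2: onset=phi; print("onset")
    if onset is not None and (F<peak-2.8 or phi-onset>.2): print("clicked?");break
    if phi>.75 or F>14: print("stop");break
    if onset is None and phi>.6: print("no onset");break
E
python3 sw2.py
```

```text
-0.068 -67.77 [-0.18 -0.02 -0.29] phi -0.191 27.18
-0.064 -63.79 [-0.33  0.12  0.53] phi -0.137 27.48
-0.06 -59.8 [ 0.21 -0.44  0.36] phi -0.085 27.77
-0.056 -55.8 [-0.36 -0.19  0.12] phi -0.033 28.07
-0.054 -53.94 [-0.07 -0.26  0.12] phi -0.01 28.38
-0.052 -52.23 [-2.18  0.52  0.43] phi 0.012 28.68
-0.05 -49.97 [-2.06  0.01  0.27] phi 0.039 28.98
-0.048 -47.9 [-1.95  0.26  0.08] phi 0.065 29.27
-0.046 -45.9 [-2.33  0.11  0.09] phi 0.089 29.57
-0.044 -43.9 [-2.29 -0.01  0.18] phi 0.114 29.88
-0.042 -41.9 [-1.86 -0.1   0.32] phi 0.138 30.18
-0.04 -39.91 [-1.75  0.03  0.14] phi 0.162 30.48
-0.038 -37.91 [-1.87 -0.33  0.46] phi 0.186 30.77
-0.036 -35.89 [-2.09 -0.35  0.32] phi 0.21 31.07
-0.034 -33.9 [-2.13 -0.43  0.7 ] phi 0.233 31.38
-0.032 -31.9 [-1.82 -0.55  0.32] phi 0.257 31.68
-0.03 -29.9 [-1.67 -0.16  0.45] phi 0.281 31.98
-0.028 -28.32 [-4.33 -0.54  0.4 ] phi 0.299 32.27
-0.026 -26.77 [-6.7  -0.73  0.2 ] phi 0.317 32.58
onset
-0.024 -24.82 [-7.38 -1.27 -0.02] phi 0.34 32.88
-0.022 -22.63 [-6.34 -1.62  0.35] phi 0.366 33.17
-0.02 -20.44 [-5.97 -1.6   0.12] phi 0.392 33.48
-0.018 -18.19 [-5.14 -2.07  0.04] phi 0.418 33.77
-0.016 -15.96 [-4.17 -2.04  0.58] phi 0.445 34.08
clicked?
```

```bash
cat > sw3.py <<'E'
exec(open("sw2.py").read().split("f0,p0")[0])
for x in (-.014,-.012):
    bot.line_to(O+Rz@[x,-.050,.321],velocity=.05); f,p,t=meas(); print(x,p[0].round(2),f.round(2),"phi",.35+np.arcsin((p[0]+24)/85),t)
bot.pause(.2); f,p,t=meas();print(f)
cv2.imwrite("pics/click_top.png",vision.camera("top"))
bot.line_to(O+Rz@[-.085,-.050,.321],velocity=.08)
bot.line_to(O+Rz@[-.085,-.050,.42],velocity=.15)
bot.movep([.42,.1,.42],down(.8))
bot.movep([.45,.16,.42],down(0.))
bot.pause(.2);print(bot.get_state()["t"])
import pickle
cs={}
for n in("wrist","side","top"): cs[n]=cal(n);cv2.imwrite(f"pics/f_{n}.png",vision.camera(n))
pickle.dump(cs,open("cs5.pkl","wb"))
pr=O+Rz@[-.029,-.0485,.165]
for n in cs: print(n,proj(cs[n],pr).round(1))
E
python3 sw3.py
python3 - <<'E'
from h import *
a,b,c=[cv2.imread(f'pics/f_{n}.png') for n in('wrist','side','top')]
z=cv2.resize(b[195:300,140:310],(560,420),interpolation=2)
cv2.imwrite('pics/f.png',cv2.resize(np.vstack([np.hstack([a,b]),np.hstack([c,z])]),(800,600)))
E
```

```text
-0.014 -13.87 [-3.52 -2.26  0.08] phi 0.4694088071654826 34.375
-0.012 -11.68 [-1.96 -1.33 -0.46] phi 0.49541448388462084 34.675
[-2.04064813 -0.92764866 -0.11875646]
38.75
wrist [[467.7  54.5]]
side [[183.9 253.7]]
top [[141.2 223.3]]
```

View pics/f.png

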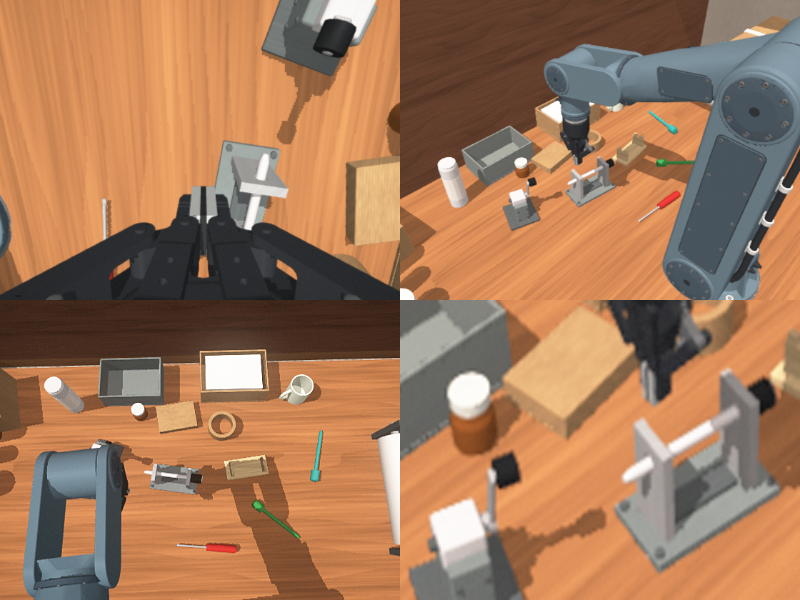

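```bash
python3 - <<'E'
from h import *
cv2.imwrite("pics/cmp.png",np.hstack([cr("pics/k_side.png",222,205,6,396,480),cr("pics/f_side.png",222,205,6,396,480)]))
cv2.imwrite("pics/cmp2.png",np.hstack([cr("pics/side0.png",140,230,6,396,400),cr("pics/f_side.png",140,230,6,396,400)]))
E
```

```text
(no output)
```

View pics/cmp.png

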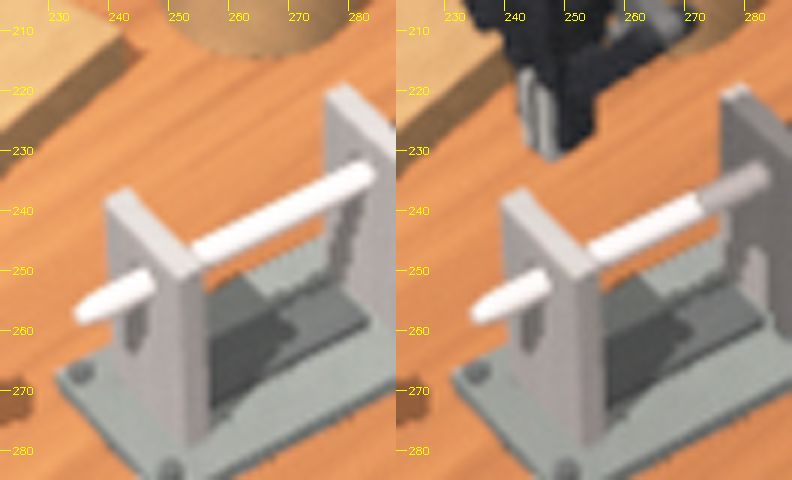

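View pics/cmp2.png

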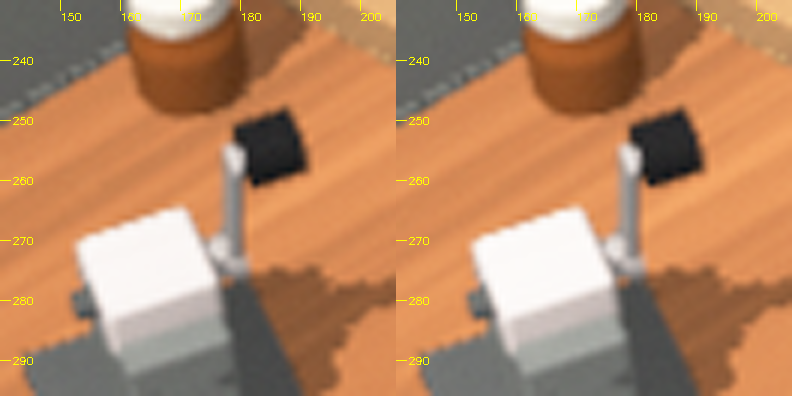

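The bar tip is at (233,257) before and after the switch test, so it has not moved. The roller is at (185,254), exactly as at the start, and the jar has not moved either. Handing in.

```bash
python3 -c "
from rig import bot
print(bot.get_state()['t']);print(bot.finish_job())"
```

```text
38.9
the job is handed in; nothing more can be done
None
```

The guide bar is home through both ears and released, and the film-break switch has been clicked once and has sprung back. I handed the job in at 38.9 s of the 72 s allowed; it gave no verdict.

- **Bar:** I gripped it by the knob and pushed it in from the chamfered side. Forces stayed below about 2.5 N until the knob met the first ear at about 14 N, within about 1 mm of where I expected it. The tip showed at the same pixel in the side view after letting go and again at the end, within about 1 px (2 mm) of the expected home position.
- **Switch:** I pushed the roller arm with the closed fingers. The slack ended at about 0.29 rad, the force peaked at 7.4 N and then fell to about 2 N. I stopped at about 0.50 rad, roughly 0.2 rad after the slack, held it, and withdrew.
- **Last checks:** The roller arm and the jar look the same as at the start in side-view crops, and the tape ring stands in the same place in the full view. The fingers are clear of everything.
- **Small disagreements:**
  - The side camera reads about 1 px off the wrist-camera fit.
  - My fit of the switch base put it 6 mm too low, so I placed the switch from the measured roller position and used that fit only for its yaw.

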